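# Ring up a thimble on the till's touch screen

### The arm

A 6-joint arm with a two-finger parallel gripper is mounted at the origin on the work surface. World frame = base frame: x ahead of the robot, y to its left, z up, the work surface at z = 0. Lengths are in m, angles in rad, forces in N, time in s.
With the tool pointing down it reaches from about 0.375 to 0.75 m from the base axis. Payload 9 kg.
Tool frame: the origin (TCP) lies between the finger pads; the fingertips stand 19 mm ahead of it and the grasp point (between the pads) is the TCP; z points along the fingers, y is the line along which they close (so a half turn about z gives the same grasp; the last joint's range is limited). The gripper opens to 85 mm and grips with 20 to 120 N. Pads are 22 mm wide; open, the fingers measure 114 mm over their backs; the gripper's body (76 mm by 85 mm) begins 54 mm behind the grasp point. The pads swing forward as they close: fully open they stand 13 mm farther back than shut.
Start: joints at [1.021, 0.104, 0.097, 1.564, 0, 1.353], TCP at [0.195, 0.567, 0.25] pointing down, gripper open.
Joint ranges: [-2.99, 2.99], [-0.84, 1.86], [-1.1, 1.16], [-1.84, 2.11], [-1.51, 1.56], [-3.14, 3.14]. Speed limits (rad/s): [2.22, 2.22, 2.57, 3.14, 3.14, 3.14].

### API

Orientations are given as a rotation vector (axis times angle).
In Python, from plant import sense, get_image, r, spotter gives the robot as it stands. The module is installed in compiled form; this text tells all that it offers.
- The arm moves only by the shell command python3 -m pendant 'ROWS' [FORCE]. ROWS is JSON, a list of rows, each a list of 7 numbers: the shift along the tool's x, y, z in cm, then the turn, a rotation vector about the tool's x, y, z in degrees, then the closure, from 0 (fully open) to 1 (shut). In form: [[x, y, z, wx, wy, wz, claw], ...]. A call has 1 to 8 rows; each row shifts and turns the commanded pose from where the row before left it, along the tool's axes as they then stand; what a row does not reach is not made up. A row lasts 1/8 s, in which the tool goes at most 62.5 mm and 10.7 degrees, less where a joint would pass 70% of its speed; a pose out of reach is approached as far as the arm can. A call is refused whole if a number of a shift passes 6.25 or a number of a turn 10.7, either way. A call with a gripper value outside its range is refused whole. The fingers move at their own pace and stop on an object; FORCE is the grip in N (left out, the last holds). Time passes only in rows, so rows that do not move let the fingers close. It gives the time, the measured TCP pose, the force, the opening and the grip force at its end, in the units of the state.
- sense(): the state, without advancing time (a new reading comes with each control period).
- get_image(name): name is "scene" or "top" or "wrist"; returns a dict with "pixels" (420x560x3 uint8, red, green, blue), "K" (3x3 intrinsics, pixels), "extrinsics" (4x4, takes a point from world to camera coordinates). Camera axes: x right, y down, z forward; pixel columns grow to the right and rows downward; lengths in m; the calibration is good to about 2 mm. A picture is of the moment at which its call begins. There is no depth.
- r.finish_job(): hands the job in; it is judged then, once.
Trained networks look in the newest picture that a camera, given by its name, has taken for a name from the list of things; names that differ only in an ending like _2 or _b are one class to them, and where a whole thing is asked for, a point or a joint stands for the part that bears it (a point fixed in the world has none). Each returns a list of dicts, best first, with "confidence" (0 to 1); they miss things now and then, are a little off and sometimes report something else, mostly with a low value. They report only what shows in the picture. A call takes as long as a camera call.
- spotter.boxes_of(camera, name): "bbox" ([centre column, centre row, width, height] in pixels, round what is visible of it).
- spotter.tip_of(camera, name): "xy" ([column, row] in pixels: a listed point, or the origin of a listed thing).
The state is a dict: "time_s": time; "joint_positions": joint angles; "joint_velocities": joint speeds; "joint_torque": joint torques, N m; "tool_pos": TCP position; "tool_rot": TCP orientation; "wrist_force": force on the tool from outside, world axes, zero at the start; "torque": the same for the moment, N m; "width": opening from 0.0 (shut) to 1.0 (fully open); "grip_force": force on a finger pad.
Only numpy, scipy, OpenCV 4.12 (cv2) and the standard library are available. Lean on these libraries where they do the work, as an engineer would, in place of code of your own. Each camera call takes 0.05 s, during which the arm holds its last target. There are 200 camera calls.

### The job

A customer is buying the silver thimble and paying by card: ring it up on the till's touch screen with the fingertips. Tap the tile with the thimble, then the tile with the shopping basket to check out, then the tile with the bank card, each with a light touch, lifting off the glass between taps, and finish clear of the screen. Touch no other tile, and leave all the thimbles standing where they are.

Things in the scene. Friction and masses are not known exactly. Their poses are not given: they have to be found in the camera images.
- terminal: the till: black touch-screen terminal fixed to the counter, screen towards the robot. Head 376 wide x 228 mm up the slope, glass at 18 degrees, near edge 55 and far edge 125 mm high. Origin: on the counter, 90 mm below the glass centre; z up, x to the far edge, y left. Sale list on the left of the screen; right of it two rows of three dark grey tiles with off-white pictures, 5 to 7 mm apart
- tile_thimble: screen tile picturing a thimble (tapered, round-topped, dimpled, brim below); 72 mm wide x 80 up the slope, flush with the glass, in the upper (far) row (order varies). Origin: tile centre on the glass; frame upright: z vertical, x level to the screen's far edge, y left; glass rises at 18 degrees towards +x (outward normal -0.309, 0, 0.951) and yields about 1 mm per 2.5 N, springing back
- tile_mug: screen tile picturing a mug with a handle at its right side; 72 mm wide x 80 up the slope, flush with the glass, in the upper (far) row (order varies). Origin: tile centre on the glass; frame upright: z vertical, x level to the screen's far edge, y left; glass rises at 18 degrees towards +x (outward normal -0.309, 0, 0.951) and yields about 1 mm per 2.5 N, springing back
- tile_shamrock: screen tile picturing a three-leaved shamrock with a stem; 72 mm wide x 80 up the slope, flush with the glass, in the upper (far) row (order varies). Origin: tile centre on the glass; frame upright: z vertical, x level to the screen's far edge, y left; glass rises at 18 degrees towards +x (outward normal -0.309, 0, 0.951) and yields about 1 mm per 2.5 N, springing back
- tile_basket: screen tile picturing a shopping basket with an arched handle (check out); 72 mm wide x 80 up the slope, flush with the glass, in the lower (near) row (order varies). Origin: tile centre on the glass; frame upright: z vertical, x level to the screen's far edge, y left; glass rises at 18 degrees towards +x (outward normal -0.309, 0, 0.951) and yields about 1 mm per 2.5 N, springing back
- tile_card: screen tile picturing a bank card (rectangle with a stripe and small chip); 72 mm wide x 80 up the slope, flush with the glass, in the lower (near) row (order varies). Origin: tile centre on the glass; frame upright: z vertical, x level to the screen's far edge, y left; glass rises at 18 degrees towards +x (outward normal -0.309, 0, 0.951) and yields about 1 mm per 2.5 N, springing back
- tile_coins: screen tile picturing two overlapping round coins (pay by cash); 72 mm wide x 80 up the slope, flush with the glass, in the lower (near) row (order varies). Origin: tile centre on the glass; frame upright: z vertical, x level to the screen's far edge, y left; glass rises at 18 degrees towards +x (outward normal -0.309, 0, 0.951) and yields about 1 mm per 2.5 N, springing back
- silver_thimble: loose silver-plated thimble, 19 mm across the rim, 24.5 mm high, crown up, standing on the counter between the robot and the screen. Origin: centre of its rim, on the counter; z up
- brass_thimble: loose brass thimble with a knotwork band, 19 mm across, 24.5 mm high, crown up on the walnut block. Origin: centre of its rim; z up
- china_thimble: loose cream china thimble with a gold rim, 22 mm across, 28 mm high, crown up on the walnut block. Origin: centre of its rim; z up
- walnut_block: fixed walnut display block 150 (x) x 62 (y) x 24 mm high, to the right of the screen. Origin: centre of its underside
- thimble_bin: fixed wooden bin of loose thimbles, tilted towards the robot on a stand, 170 x 150 mm, 110 mm high, to the left of the screen. Origin: centre of its underside

How it is judged:
By the outcome, as a careful person would: the job done as asked, in the order asked, and still so for the second after the job is handed in, with the robot touching nothing.
It also fails if it takes over 45 s, if anything falls off the work surface, if the arm or the gripper's body presses on something with over 40 N, if the wrist force passes 120 N, or if a joint passes its speed limit or range.

## Working session

There is one attempt and no reset: what is moved stays moved. The work goes in short steps, Python scripts to look and compute and a shell command to move; the robot and the scene stay as the last step left them, time stands still between calls to the robot, and variables do not carry over. Pictures are saved under pics/ and viewed, at most 10 in all, crops included, and the job is handed in when it is done.

```bash
mkdir -p pics; cat > h.py <<'E'
import numpy as np, cv2
from plant import sense,get_image,r,spotter
from scipy.spatial.transform import Rotation as R
T=['tile_thimble','tile_mug','tile_shamrock','tile_basket','tile_card','tile_coins']
def ray(im,xy):
    K,E=im['K'],np.array(im['extrinsics']);Rm,t=E[:3,:3],E[:3,3]
    d=Rm.T@np.linalg.inv(K)@np.array([xy[0],xy[1],1.]);return -Rm.T@t,d/np.linalg.norm(d)
def tri(rs):
    A=sum(np.eye(3)-np.outer(d,d) for o,d in rs);b=sum((np.eye(3)-np.outer(d,d))@o for o,d in rs)
    return np.linalg.solve(A,b)
E
cat > a.py <<'E'
from h import *
s=sense();print(s['time_s'],s['tool_pos'],s['tool_rot'])
ims={}
for c in ['scene','top']:
    im=get_image(c);ims[c]=im;cv2.imwrite(f'pics/{c}1.png',im['pixels'][:,:,::-1])
for n in T+['terminal','silver_thimble','brass_thimble','china_thimble']:
    rs=[]
    for c in ims:
        p=spotter.tip_of(c,n)
        print(n,c,[(np.round(q['xy'],1).tolist(),round(q['confidence'],2)) for q in p[:2]])
        if p: rs.append(ray(ims[c],p[0]['xy']))
    if len(rs)==2: print('   ',tri(rs).round(4))
E
python3 a.py
```

```text
0.0 [0.19527067 0.56703164 0.24955259] [-5.18733755e-01 -3.09797506e+00  1.83121490e-03]
tile_thimble scene [([220.7, 216.8], 0.87)]
tile_thimble top [([325.6, 183.3], 0.56)]
    [ 0.6105 -0.0187  0.1073]
tile_mug scene []
tile_mug top [([363.2, 187.6], 0.86)]
tile_shamrock scene [([257.6, 224.3], 0.97), ([219.7, 218.8], 0.69)]
tile_shamrock top [([288.8, 179.3], 0.72)]
    [0.6214 0.0571 0.108 ]
tile_basket scene [([232.9, 193.2], 0.79)]
tile_basket top [([318.9, 222.2], 0.84)]
    [ 0.5289 -0.0063  0.0774]
tile_card scene [([269.1, 201.0], 0.62)]
tile_card top [([284.3, 215.3], 0.91)]
    [0.5456 0.0702 0.0821]
tile_coins scene [([203.8, 184.8], 0.62)]
tile_coins top [([350.4, 228.0], 0.63)]
    [ 0.5141 -0.0723  0.0794]
terminal scene [([253.2, 238.6], 0.57)]
terminal top [([296.2, 200.2], 0.72)]
    [0.5887 0.0403 0.0032]
silver_thimble scene [([271.3, 202.5], 0.19)]
silver_thimble top [([321.0, 263.2], 0.39)]
    [ 0.4362  0.0224 -0.0642]
brass_thimble scene [([105.7, 231.1], 0.56)]
brass_thimble top [([426.2, 190.2], 0.54)]
    [ 0.6045 -0.2708  0.0119]
china_thimble scene [([131.9, 193.7], 0.66)]
china_thimble top [([411.0, 230.7], 0.63), ([325.5, 184.1], 0.22)]
    [ 0.5091 -0.232   0.0217]
```

```bash
python3 - <<'E'
import cv2
a=cv2.imread('pics/top1.png')[130:310,200:460]
cv2.imwrite('pics/topc.png',cv2.resize(a,None,fx=3,fy=3,interpolation=3))
E
```

```text
(no output)
```

View pics/topc.png

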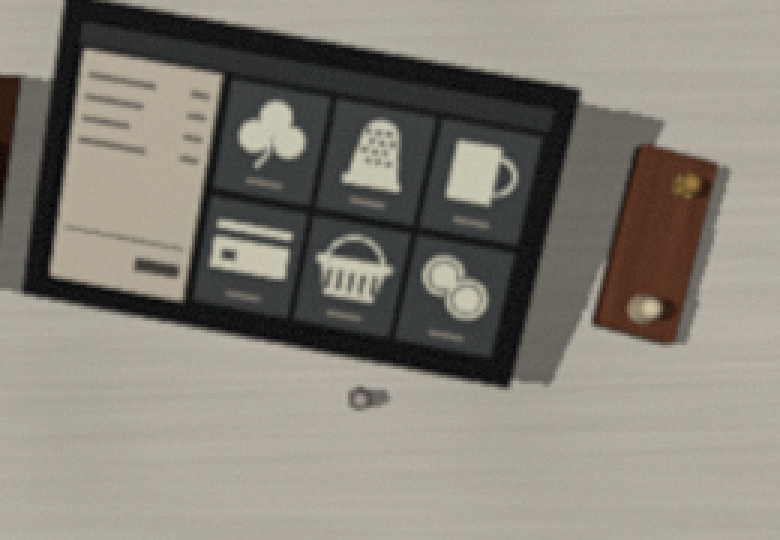

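View pics/scene1.png

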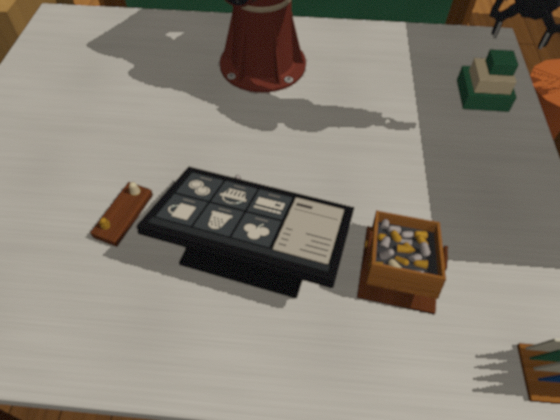

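The far row, left to right, is shamrock, thimble (crop 370,155) and mug. The near row is card (250,250), basket (353,268) and coins. The silver thimble stands at crop (360,398), on the counter in front of the screen. Next I'll fit the terminal pose to its head corners.

```bash
cat > b.py <<'E'
from h import *
from scipy.optimize import least_squares
im=get_image('top');sc=get_image('scene')
def proj(im,P):
    E=np.array(im['extrinsics']);q=(E[:3,:3]@P.T).T+E[:3,3];q=q@np.array(im['K']).T;return q[:,:2]/q[:,2:]
c,s=np.cos(np.radians(18)),np.sin(np.radians(18))
def gl(p,u,v): # u up slope, v left
    a=np.array([u*c,v,.09+u*s]);Rz=R.from_euler('z',p[2]).as_matrix();return Rz@a+[p[0],p[1],0]
g=[(u,v) for u,v in [(.114,.188),(.114,-.188),(-.114,-.188),(-.114,.188)]]
cor=np.array([(68,0),(580,92),(512,386),(24,291)])/3.+[200,130]
cs=np.array([(354,207),(190,170),(142,231),(335,277)]) # scene corners: near-left.. 
tip={}
for cam in ['top','scene']:
    for n in T:
        q=spotter.tip_of(cam,n)
        if q: tip[cam,n]=np.array(q[0]['xy'])
slot={'tile_shamrock':(1,1),'tile_thimble':(1,0),'tile_mug':(1,-1),'tile_card':(-1,1),'tile_basket':(-1,0),'tile_coins':(-1,-1)}
def tilep(x,n):
    a,b=slot[n];return gl(x[:3],x[3]+a*.043,x[4]+b*.078)
def f(x):
    e=[(proj(im,np.array([gl(x,u,v) for u,v in g]))-cor).ravel()]
    for (cam,n),xy in tip.items():
        e.append((proj(im if cam=='top' else sc,tilep(x,n)[None])[0]-xy))
    return np.concatenate(e)
r0=least_squares(f,[.58,.04,-.18,0,-.06],loss='soft_l1');x=r0.x
print('fit',x.round(4),'res',f(x).round(1))
S=sense();Rt=R.from_rotvec(S['tool_rot']);print(S['time_s'],S['tool_pos'],'\n',Rt.as_matrix().round(3))
for n in ['tile_thimble','tile_basket','tile_card']:
    P=tilep(x,n);print(n,P.round(4),'ray z-plane', 'tool-frame delta to 60mm above TCP(cm):',((Rt.inv().apply(P+[0,0,.079]-S['tool_pos']))*100).round(2))
o,d=ray(im,(320,262.7));print('silver',(o+d*(.012-o[2])/d[2]).round(3))
E
python3 b.py
```

```text
fit [ 0.5881  0.0393 -0.2118 -0.0057 -0.055 ] res [-0.6 -1.9  1.5 -0.8  0.1  1.4 -0.6  1.6 -1.3 -1.  -1.8  2.5  1.   0.8
 -1.3 -2.7 -1.4  0.1  0.2  1.8 -0.6  0.5 -0.4  0.2  0.4  4.7 -0.1 -0.7
 -1.8 -0.6 -1.8  0. ]
1.8 [0.19543484 0.56731973 0.25033072] 
 [[-0.945  0.326  0.   ]
 [ 0.326  0.945  0.   ]
 [-0.     0.    -1.   ]]
tile_thimble [ 0.6112 -0.0219  0.1015] ray z-plane tool-frame delta to 60mm above TCP(cm): [-58.5  -42.17   6.98]
tile_basket [ 0.5312 -0.0047  0.075 ] ray z-plane tool-frame delta to 60mm above TCP(cm): [-50.38 -43.15   9.64]
tile_card [0.5476 0.0716 0.075 ] ray z-plane tool-frame delta to 60mm above TCP(cm): [-49.44 -35.4    9.64]
silver [ 0.438 -0.011  0.012]
```

```bash
python3 -m pendant '[[-4.5,-3.24,0,0,0,0,1],[-4.5,-3.24,0,0,0,0,1],[-4.5,-3.24,0,0,0,0,1],[-4.5,-3.24,0,0,0,0,1],[-4.5,-3.24,0,0,0,0,1],[-4.5,-3.24,0,0,0,0,1],[-4.5,-3.24,0,0,0,0,1],[-4.5,-3.24,0,0,0,0,1]]' 20; python3 -m pendant '[[-4.5,-3.24,0,0,0,0,1],[-4.5,-3.24,0,0,0,0,1],[-4.5,-3.24,0,0,0,0,1],[-4.5,-3.24,0,0,0,0,1],[-4.5,-3.24,0,0,0,0,1],[0,0,0,0,0,0,1],[0,0,0,0,0,0,1]]'
cat > c.py <<'E'
import sys
from h import *
t={'t':[.6112,-.0219,.1015],'b':[.5312,-.0047,.075],'c':[.5476,.0716,.075]}[sys.argv[1]]
S=sense();Rt=R.from_rotvec(S['tool_rot']);D=Rt.inv().apply(np.array(t)-S['tool_pos'])*100
print(S['time_s'],S['tool_pos'],'tilt z',Rt.as_matrix()[:,2].round(3),'delta xy',D[:2].round(2),'tip gap cm',round(D[2]-1.9,2),'F',S['wrist_force'],S['width'])
E
python3 c.py t
```

```text
time_s: 2.8
tool_pos: [0.4523, 0.2034, 0.2506]
tool_rot: [0.519, 3.098, 0.001]
wrist_force: [0.0, 0.1, 0.2]
width: -0.001
grip_force: 0.0
time_s: 3.68
tool_pos: [0.6111, -0.0214, 0.2501]
tool_rot: [-0.519, -3.098, -0.001]
wrist_force: [-1.2, 0.7, -0.0]
width: 0.003
grip_force: 0.0
3.675 [ 0.61114443 -0.02138829  0.25012729] tilt z [-0.001  0.    -1.   ] delta xy [-0.03 -0.05] tip gap cm 12.96 F [-1.2291276   0.65540535 -0.03174045] 0.0026921562702684797
```

```bash
python3 -m pendant '[[0,0,5,0,0,0,1],[0,0,4,0,0,0,1],[0,0,0,0,0,0,1],[0,0,0,0,0,0,1]]'; python3 c.py t; python3 - <<'E'
from h import *
im=get_image('wrist');cv2.imwrite('pics/w1.png',im['pixels'][:,:,::-1])
im=get_image('scene');cv2.imwrite('pics/s2.png',cv2.resize(im['pixels'][100:290,100:370,::-1],None,fx=2.9,fy=2.9,interpolation=3))
E
```

```text
time_s: 4.18
tool_pos: [0.6118, -0.0209, 0.1626]
tool_rot: [0.517, 3.096, -0.0]
wrist_force: [0.4, -0.3, -0.1]
width: 0.002
grip_force: 0.0
4.175 [ 0.61184351 -0.02090245  0.16258297] tilt z [ 0.002 -0.    -1.   ] delta xy [ 0.04 -0.12] tip gap cm 4.21 F [ 0.3624639  -0.30911403 -0.08919397] 0.002032841488570925
```

View pics/w1.png

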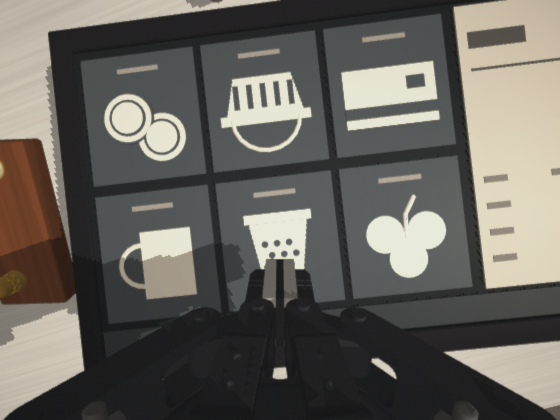

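View pics/s2.png

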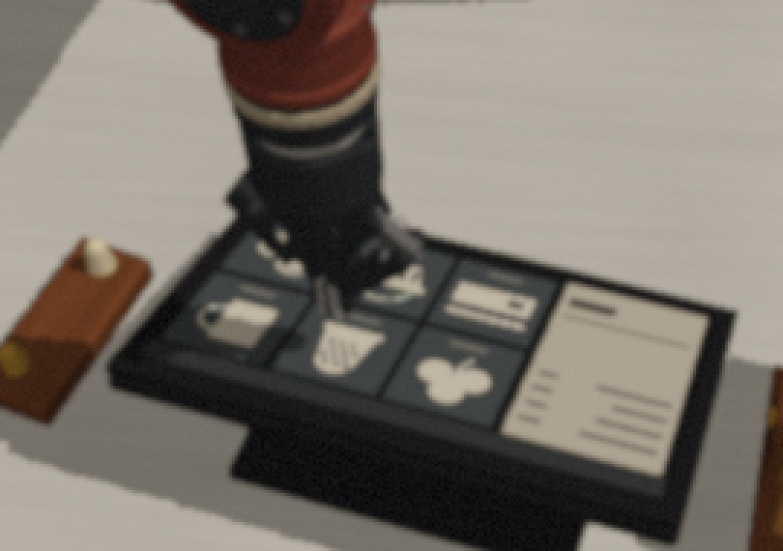

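The wrist view shows the fingers shut over the thimble tile, whose centre is at about (281,243). Basket is centred at about (266,102) and card at about (390,87). I'll check these against the fit.

```bash
python3 - <<'E'
from h import *
im=get_image('wrist')
yaw=-.2118;n=R.from_euler('z',yaw).apply([-.309,0,.951]);p0=np.array([.5881,.0393,.09])
for nm,xy in [('t',(281,243)),('b',(266,102)),('c',(390,87))]:
    o,d=ray(im,xy);print(nm,(o+d*(n@(p0-o))/(n@d)).round(4))
E
python3 -m pendant '[[0,0.1,2,0,0,0,1],[0,0,0.8,0,0,0,1],[0,0,0,0,0,0,1],[0,0,0,0,0,0,1]]'; python3 c.py t
```

```text
t [ 0.6133 -0.02    0.1021]
b [ 0.5321 -0.0018  0.075 ]
c [0.5486 0.0725 0.0752]
time_s: 4.82
tool_pos: [0.6117, -0.0206, 0.1324]
tool_rot: [0.519, 3.098, 0.0]
wrist_force: [0.1, 0.5, 0.5]
width: -0.001
grip_force: 0.0
4.825 [ 0.61169028 -0.02057103  0.13238151] tilt z [ 0.  0. -1.] delta xy [ 0.   -0.14] tip gap cm 1.19 F [0.05285692 0.50100328 0.45683389] -0.0007496251685859742
```

```bash
python3 -m pendant '[[0,0,0.5,0,0,0,1],[0,0,0,0,0,0,1],[0,0,0,0,0,0,1]]'; python3 -m pendant '[[0,0,0.15,0,0,0,1],[0,0,0,0,0,0,1]]'; python3 c.py t
```

```text
time_s: 5.2
tool_pos: [0.6117, -0.0205, 0.1274]
tool_rot: [0.519, 3.098, 0.0]
wrist_force: [0.3, -0.2, 0.8]
width: -0.002
grip_force: 0.0
time_s: 5.45
tool_pos: [0.6116, -0.0205, 0.1257]
tool_rot: [-0.519, -3.098, -0.0]
wrist_force: [-0.0, 0.4, -0.6]
width: -0.0
grip_force: 0.0
5.45 [ 0.61160693 -0.02050147  0.12567347] tilt z [-0.  0. -1.] delta xy [-0.01 -0.15] tip gap cm 0.52 F [-0.0333247   0.41820441 -0.62828304] -0.00016609114247963683
```

```bash
python3 -m pendant '[[0,0,0.12,0,0,0,1],[0,0,0,0,0,0,1]]'; python3 c.py t
```

```text
time_s: 5.7
tool_pos: [0.6116, -0.0205, 0.1245]
tool_rot: [-0.519, -3.098, -0.0]
wrist_force: [0.2, 0.5, 0.4]
width: -0.003
grip_force: 0.0
5.7 [ 0.6116094  -0.02049168  0.12448625] tilt z [-0.  0. -1.] delta xy [-0.01 -0.15] tip gap cm 0.4 F [0.19902802 0.46129286 0.39756664] -0.0026319307062405446
```

```bash
python3 -m pendant '[[0,0,0.12,0,0,0,1],[0,0,0,0,0,0,1]]'|grep -E "pos|force"; python3 c.py t
```

```text
tool_pos: [0.6116, -0.0205, 0.1233]
wrist_force: [-0.1, -0.5, 0.6]
grip_force: 0.0
5.95 [ 0.61160718 -0.02050624  0.12326033] tilt z [-0.  0. -1.] delta xy [-0.01 -0.15] tip gap cm 0.28 F [-0.12681879 -0.48552763  0.62081742] -0.0045886276683996625
```

```bash
python3 -m pendant '[[0,0,0.1,0,0,0,1],[0,0,0,0,0,0,1]]'|grep -E "pos|force"; python3 c.py t
```

```text
tool_pos: [0.6118, -0.0206, 0.1225]
wrist_force: [-0.2, -0.3, 0.8]
grip_force: 0.6
6.2 [ 0.61181669 -0.02060014  0.12254579] tilt z [ 0. -0. -1.] delta xy [ 0.02 -0.14] tip gap cm 0.2 F [-0.19561605 -0.28866011  0.8472732 ] -0.000506841077664282
```

```bash
python3 -m pendant '[[0,0,0.08,0,0,0,1],[0,0,0,0,0,0,1]]'|grep -E "pos|force"; python3 c.py t
```

```text
tool_pos: [0.6119, -0.0206, 0.1219]
wrist_force: [1.1, 1.2, 3.1]
grip_force: 1.2
6.45 [ 0.61193149 -0.02058236  0.12191251] tilt z [ 0.001 -0.    -1.   ] delta xy [ 0.03 -0.15] tip gap cm 0.14 F [1.12485565 1.20937074 3.12109357] -0.0007812751810179459
```

```bash
python3 - <<'E'
from h import *
print([np.round(sense()['wrist_force'],2)])
im=get_image('wrist');print(np.round(sense()['wrist_force'],2));cv2.imwrite('pics/w2.png',im['pixels'][:,:,::-1])
E
```

```text
[array([1.12, 1.21, 3.12])]
[ 0.88 -0.6   2.78]
```

View pics/w2.png

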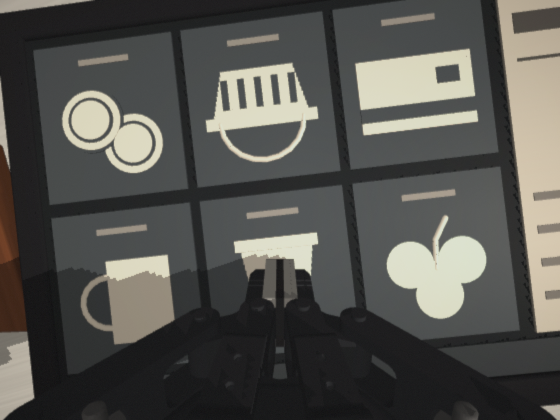

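```bash
python3 -m pendant '[[0,0,0.08,0,0,0,1],[0,0,0,0,0,0,1]]'|grep -E "pos|force"; python3 c.py t
```

```text
tool_pos: [0.6121, -0.0206, 0.1212]
wrist_force: [1.0, -0.1, 5.0]
grip_force: 2.0
6.75 [ 0.61208024 -0.02064311  0.12121625] tilt z [ 0.001 -0.    -1.   ] delta xy [ 0.04 -0.15] tip gap cm 0.07 F [ 0.9827362  -0.10273595  4.95684848] 0.0005059216227953218
```

Firm but light contact, about 5 N. Next I lift off and cross to the basket tile.

```bash
python3 -m pendant '[[0,0,-2,0,0,0,1],[0,0,-1.5,0,0,0,1],[4.1,-0.5,0,0,0,0,1],[4.1,-0.5,0,0,0,0,1],[0,0,2,0,0,0,1],[0,0,2,0,0,0,1],[0,0,0,0,0,0,1],[0,0,0,0,0,0,1]]'; python3 c.py b
```

```text
time_s: 7.75
tool_pos: [0.5313, -0.0034, 0.1157]
tool_rot: [-0.519, -3.098, -0.0]
wrist_force: [0.9, -0.1, 0.7]
width: -0.001
grip_force: 0.0
7.75 [ 0.53125526 -0.00343655  0.11574208] tilt z [-0.  0. -1.] delta xy [-0.04 -0.12] tip gap cm 2.17 F [ 0.85634236 -0.12535027  0.66176   ] -0.0010469338447381318
```

Expected first contact is at TCP z≈0.096, so I'll go to 0.098 and then creep.

```bash
python3 -m pendant '[[0,0,1.6,0,0,0,1],[0,0,0,0,0,0,1],[0,0,0,0,0,0,1]]'|grep -E "pos|force"; python3 -m pendant '[[0,0,0.15,0,0,0,1],[0,0,0,0,0,0,1]]'|grep -E "pos|force"
```

```text
tool_pos: [0.5308, -0.0033, 0.0997]
wrist_force: [-0.3, 0.3, 0.3]
grip_force: 0.0
tool_pos: [0.531, -0.0033, 0.0984]
wrist_force: [-0.6, 0.2, 0.1]
grip_force: 0.0
```

```bash
python3 -m pendant '[[0,0,0.1,0,0,0,1],[0,0,0,0,0,0,1]]'|grep -E "pos|force"
```

```text
tool_pos: [0.5308, -0.0033, 0.0973]
wrist_force: [-0.0, 0.8, 0.3]
grip_force: 0.0
```

```bash
python3 -m pendant '[[0,0,0.08,0,0,0,1],[0,0,0,0,0,0,1]]'|grep -E "pos|force"
```

```text
tool_pos: [0.5309, -0.0033, 0.0964]
wrist_force: [0.9, 0.0, 0.5]
grip_force: 0.0
```

```bash
python3 -m pendant '[[0,0,0.1,0,0,0,1],[0,0,0,0,0,0,1]]'|grep -E "pos|force"
```

```text
tool_pos: [0.5311, -0.0033, 0.0956]
wrist_force: [-0.9, -1.1, 1.6]
grip_force: 0.6
```

```bash
python3 -m pendant '[[0,0,0.08,0,0,0,1],[0,0,0,0,0,0,1]]'|grep -E "pos|force"
```

```text
tool_pos: [0.5312, -0.0033, 0.095]
wrist_force: [0.4, -0.5, 2.5]
grip_force: 1.3
```

```bash
python3 -m pendant '[[0,0,0.08,0,0,0,1],[0,0,0,0,0,0,1]]'|grep -E "pos|force"
```

```text
tool_pos: [0.5313, -0.0034, 0.0943]
wrist_force: [2.2, 0.2, 4.6]
grip_force: 2.1
```

```bash
python3 -m pendant '[[0,0,-2,0,0,0,1],[0,0,-1.5,0,0,0,1],[0.45,3.85,0,0,0,0,1],[0.4,3.85,0,0,0,0,1],[0,0,1.6,0,0,0,1],[0,0,1.2,0,0,0,1],[0,0,0,0,0,0,1],[0,0,0,0,0,0,1]]'; python3 c.py c
```

```text
time_s: 10.62
tool_pos: [0.5479, 0.0716, 0.1012]
tool_rot: [0.52, 3.098, 0.0]
wrist_force: [-0.1, 0.4, -0.2]
width: -0.001
grip_force: 0.0
10.625 [0.54793872 0.07160042 0.10117994] tilt z [ 0. -0. -1.] delta xy [ 0.03 -0.01] tip gap cm 0.72 F [-0.14231237  0.36933664 -0.21034466] -0.0011399035682140043
```

```bash
python3 -m pendant '[[0,0,0.3,0,0,0,1],[0,0,0,0,0,0,1]]'|grep -E "pos|force"; python3 -m pendant '[[0,0,0.12,0,0,0,1],[0,0,0,0,0,0,1]]'|grep -E "pos|force"
```

```text
tool_pos: [0.5479, 0.0721, 0.0979]
wrist_force: [-0.9, 0.0, 0.1]
grip_force: 0.0
tool_pos: [0.5479, 0.0723, 0.0967]
wrist_force: [0.3, 0.1, -0.3]
grip_force: 0.0
```

```bash
python3 -m pendant '[[0,0,0.1,0,0,0,1],[0,0,0,0,0,0,1]]'|grep -E "pos|force"
```

```text
tool_pos: [0.5481, 0.0723, 0.0959]
wrist_force: [0.0, -0.2, 0.1]
grip_force: 0.6
```

```bash
python3 -m pendant '[[0,0,0.08,0,0,0,1],[0,0,0,0,0,0,1]]'|grep -E "pos|force"
```

```text
tool_pos: [0.5482, 0.0723, 0.0952]
wrist_force: [0.6, -0.5, 3.0]
grip_force: 1.3
```

```bash
python3 -m pendant '[[0,0,0.08,0,0,0,1],[0,0,0,0,0,0,1]]'|grep -E "pos|force"
```

```text
tool_pos: [0.5484, 0.0722, 0.0945]
wrist_force: [1.5, -0.2, 4.7]
grip_force: 2.1
```

```bash
python3 -m pendant '[[0,0,-2,0,0,0,1],[0,0,-4,0,0,0,1],[0,0,-5,0,0,0,1],[0,0,-4,0,0,0,1],[0,0,0,0,0,0,1],[0,0,0,0,0,0,1],[0,0,0,0,0,0,1]]'; python3 - <<'E'
from h import *
im=get_image('top');cv2.imwrite('pics/t3.png',cv2.resize(im['pixels'][130:310,200:460,::-1],None,fx=3,fy=3,interpolation=3))
E
```

```text
time_s: 12.75
tool_pos: [0.5472, 0.0723, 0.2428]
tool_rot: [-0.518, -3.096, 0.0]
wrist_force: [-0.4, -0.9, -0.3]
width: 0.003
grip_force: 0.0
```

View pics/t3.png

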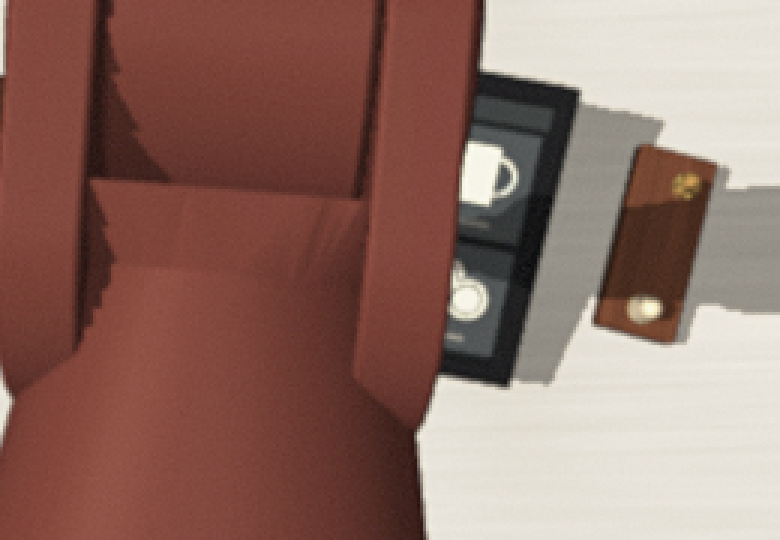

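The arm is clear, about 15 cm above the screen. The brass and china thimbles stand at crop (687,184) and (645,308) as before. The arm hides the silver one in this view, but no move took the fingers near it and no stray forces showed.

```bash
python3 -c "
from plant import r
print(r.finish_job())"
```

```text
the job is handed in; nothing more can be done
None
```

I tapped thimble, basket and card in that order at about 5 N each, lifting off between taps, and handed the job in with the arm clear of the screen; the till gave no visible confirmation, and the arm hid the silver thimble in the last picture.

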